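# Slide the spacer under the spring clip of the gauge dial mount

## Task

Without picking anything up, press the paddle of the dial mount's spring clip down with one fingertip so that its nose rises, and while you keep it down push the flat spacer along its lane with the other fingertip, by its upturned lip, under the nose until it meets the end stop. Then let the clip go so that its nose clamps the spacer there, and withdraw. The spacer must stay flat on the mount, and the valve seats, canister and gauge around it must stay where they stand.

Things in the scene. Friction and masses are not known exactly. Their poses are not given: they have to be found in the camera images.
- mount: Gauge dial mount: fixed dark steel plate, deck 12 mm above the shelf, x -115 to 170, y -40 to 105 mm. Origin at shelf height on the centre line of the spacer's lane; x along the lane in the pushing direction, y left to the clip's paddle, z up. Lane rails 6 mm high, inner faces y = +-23.5, x -85 to 65. A gauge cup (radius 40, 14 high) at (122, 33) beyond the stop.
- stop (a point): Middle of the near face of the end stop, a steel bar 9 mm high across the lane's far end, at mount x = 62, y = 0 mm, 16.5 mm above the shelf. Axes as the mount's.
- hinge (a point): Middle of the clip's hinge, which runs along the mount's x at mount y = 33, z = 24 mm (barrel radius 4.5 mm, between cheeks at x = -121 and 41 mm that stand 31 mm above the shelf). Site at x = -40. The clip is a see-saw: paddle on the left (+y), nose on the right over the lane.
- clip (a joint): Angle of the steel spring clip, rad: 0 = at rest, nose 2 mm above the deck and blocking the lane; grows as the paddle is pressed down. 0.33 = paddle level, its top 24 mm above the shelf, nose 13 mm above the deck; 0.40 = bottom stop. The 8 mm spacer passes above about 0.20; 0.17 = nose resting on it. Springs back when let go: pressed 40 mm out from the hinge it takes 3 N at first, 6 N at level.
- paddle (a point): Point on the top of the clip's paddle, a flat steel plate 3 mm thick, at mount x = -40 mm and 37 mm out from the hinge; moves with the clip. The paddle spans mount x -114 to 34 mm, reaches 67 mm out from the hinge, and at rest slants up to the left at 0.33 rad. A fingertip can slide along it in x while pressing. Only the position counts.
- nose (a point): Middle of the underside of the clip's nose, a 12 x 12 x 8 mm steel block at mount x 24 to 36 mm, about on the lane's centre line, on a narrow arm from the paddle's far end; moves with the clip. Only the position counts.
- spacer: Flat anodized aluminium spacer lying in the lane on the deck, about 75 g: plate 64 (x) x 44 x 8 mm with an upturned lip, 4 mm thick, across its near (-x) end, top 22 mm above the underside. Origin at the centre of the plate's underside, x along the lane, z up; the lip's rear face is at x = -32 mm. At the start it lies before the nose; against the stop its origin is at mount x = 30 mm.
- seat_a: Bronze valve seat, a loose stepped ring of 54 mm diameter, 18 mm high, standing right of the mount. Origin at the centre of its underside.
- seat_b: A second, equal bronze valve seat, right of the mount and farther along. Origin at the centre of its underside.
- canister: Screw-top tin canister, 76 mm diameter, 104 mm high, standing right of the valve seats. Origin at the centre of its underside.
- gauge: Glass-domed pressure gauge with a black bezel lying on its back left of the mount, 100 mm diameter, 50 mm high, with a 32 mm brass stem at its side. Origin at the centre of its underside.
Mind the look-alikes: they are no part of the job. There is more than one size of the spacer; the one meant has the size given above.

How it is judged:
On the way, in this order (a step that is already met when the one before it is completed fails the run):
1. the clip's paddle is held down, the spacer still before the nose (value of joint clip above 0.2 rad and x of spacer in the frame of mount below 0 m), for 0.1 s.
2. the spacer is pushed under the nose to the end stop while the clip is still held down (value of joint clip above 0.19 rad and x of spacer in the frame of mount above 0.025 m), for 0.1 s.
At the end, for the whole second after the job is handed in: The spacer lies flat in its lane at rest against the end stop (within 4.5 mm), and the released clip's nose rests on it (clip between 0.13 and 0.205 rad) (x of spacer in the frame of mount above 0.0255 m and value of joint clip between 0.13 and 0.205 rad and z of spacer in the frame of mount below 0.015 m and angle between spacer's own z axis and vertical below 0.06 rad and angle between the x axis of spacer and the x axis of mount, either way round below 0.1 rad and linear speed of spacer below 0.01 m/s); the robot touches nothing.
It fails at once if the spacer is lifted (over 10 mm) or tipped (over 0.3 rad) (height (world z) of spacer above 0.022 m or angle between spacer's own z axis and vertical above 0.3 rad).
It fails at once if a valve seat, the canister or the gauge is moved more than 15 mm (distance of any of seat_a, seat_b, canister, gauge from where it was at the start of the episode above 0.015 m).
It also fails if it takes over 38 s, if anything falls off the work surface, if the arm or the gripper's body presses on something with over 40 N, if the wrist force passes 120 N, or if a joint passes its speed limit or range.

## Robot

A 7-joint arm with a two-finger parallel gripper is mounted at the origin on the work surface. World frame = base frame: x ahead of the robot, y to its left, z up, the work surface at z = 0. Lengths are in m, angles in rad, forces in N, time in s.
With the tool pointing down it reaches from about 0.425 to 0.875 m from the base axis. Payload 8.4 kg.
Tool frame: the origin (TCP) lies on the centre line of the jaws, within the pads' length; the fingertips stand 19 mm ahead of it and the grasp point (between the pads) is the TCP; x points along the fingers, z is the direction in which the jaws open and shut, and the axes are right-handed (so a half turn about x gives the same grasp; the last joint's range is limited). The gripper opens to 85 mm and grips with 20 to 120 N. Pads are 22 mm wide; open, the fingers measure 114 mm over their backs; the gripper's body (76 mm by 85 mm) begins 54 mm behind the grasp point. The pads swing forward as they close: fully open they stand 13 mm farther back than shut.
Start: joints at [-1.447, 0.333, 0.04, 1.465, -0.013, 1.343, -0.059], TCP at [0.144, 0.634, 0.25] pointing down, gripper open.
Joint ranges: [-2.58, 2.58], [-0.38, 2.09], [-1.3, 1.39], [0.25, 2.4], [-1.5, 4.64], [0.08, 2.09], [-2.65, 2.65]. Speed limits (rad/s): [2.22, 2.22, 2.79, 2.79, 3.14, 3.14, 3.14].

## Interface

Orientations are given as a unit quaternion [x, y, z, w].
In Python, from cell import bot, optics, sign_off gives the robot as it stands.
- The arm moves only by the tool servo_tool, never from a script. Its argument "plan" is a list that holds one entry, the list of rows, each a list of 7 numbers: the turn, a rotation vector about the tool's x, y, z in units of 60 degrees (1.0 is 60 degrees), then the shift along the tool's x, y, z in units of 0.1 m (1.0 is 0.1 m), then the finger opening in mm, from 0 to 85.4. In form: [[[ax, ay, az, x, y, z, fingers], ...]]. A call has 1 to 20 rows; each row is the pose to reach, as a shift and turn from the pose commanded when the call began, along the tool's axes at that moment; what a row does not reach only later rows make up. A row lasts 1/10 s, in which the tool goes at most 50 mm and 8.59 degrees, less where a joint would pass 70% of its speed; a pose out of reach is approached as far as the arm can. A call with a number of a shift or a turn outside -1 to 1 is refused whole. A call with a gripper value outside its range is refused whole. The fingers move at their own pace and stop on an object; the grip force is fixed at half the most. Time passes only in rows, so rows that repeat a pose let the fingers close. It gives the time, the measured TCP pose, the force and the opening at its end, in the units of the state.
- bot.observe(): the state, without advancing time (a new reading comes with each control period).
- optics.get_image(name): name is "side" or "top" or "wrist"; returns a dict with "img" (480x640x3 uint8, red, green, blue), "z_map" (480x640 float32, m along the optical axis (not along the pixel's ray), 0 where there is no reading), "fovy" (degrees; the focal length in pixels is half the picture's height over the tangent of half this angle, whatever the lens; pixels are square), "cx", "cy" (the principal point, pixels), "T" (4x4, takes a point from camera to world coordinates); the wrist camera has in their place "tool_from_camera" (4x4, takes a point from camera to tool coordinates, whose origin is the TCP and whose axes are the tool frame's). Camera axes: x right, y up, looking along -z (the intrinsics and any distortion apply to the point x, -y, -z); pixel columns grow to the right and rows downward; lengths in m; the calibration is good to about 2 mm. A picture is of the moment at which its call begins: read the wrist's pose just before it.
- sign_off(): hands the job in, once; it reports no verdict.
The state is a dict: "time_s": time; "joint_pos": joint angles; "dq": joint speeds; "joint_efforts": joint torques, N m; "tool_pos": TCP position; "eef_rot": TCP orientation; "wrist_force": force on the tool from outside, world axes, zero at the start; "torque": the same for the moment, N m; "width": finger opening in m.
Only numpy, scipy, OpenCV 4.12 (cv2) and the standard library are available. Lean on these libraries where they do the work, as an engineer would, in place of code of your own. Each camera call takes 0.05 s, during which the arm holds its last target.

## Working session

There is one attempt and no reset: what is moved stays moved. The work goes in short steps, Python scripts to look and compute and a tool call to move; the robot and the scene stay as the last step left them, time stands still between calls to the robot, and variables do not carry over. Pictures are saved under pics/ and viewed, and the job is handed in when it is done.

Besides the shell and the picture viewer there is one more tool, called after "Call:" as name([rows], argument=value, ...), one row to a line, values as JSON. servo_tool: Moves the arm, as the interface text tells. Its arguments: {"type":"object","properties":{"plan":{"type":"array","items":{"type":"array","items":{"type":"array","items":{"type":"number"}}}}},"required":["plan"]}

```bash
ls; mkdir -p pics
cat > h.py <<'E'
import numpy as np, cv2
from cell import bot, optics
def grab(n,save=None):
    s=bot.observe(); d=optics.get_image(n)
    if save: cv2.imwrite('pics/'+save,d['img'][:,:,::-1])
    return s,d
E
python3 - <<'E'
from h import *
s=bot.observe(); print({k:np.round(v,4) for k,v in s.items()})
for n in ['side','top','wrist']:
    s,d=grab(n,n+'0.png'); print(n,d['fovy'],d['cx'],d['cy'],[k for k in d]); print(np.round(d.get('T',d.get('tool_from_camera')),4))
    np.savez(n+'0.npz',**{k:v for k,v in d.items() if not isinstance(v,str)})
E
```

```text
pics
{'time_s': np.float64(0.0), 'joint_pos': array([-1.4472,  0.3339,  0.0399,  1.4663, -0.0134,  1.3433, -0.0585]), 'dq': array([ 0.0002, -0.0005,  0.0008,  0.0013, -0.0005, -0.    , -0.0016]), 'joint_efforts': array([ 1.00000e-04, -6.58561e+01,  1.36510e+00, -4.05567e+01,
        1.67000e-02,  1.25000e-02,  0.00000e+00]), 'tool_pos': array([0.1436, 0.6335, 0.2494]), 'eef_rot': array([-0.4417,  0.5529,  0.4409,  0.5521]), 'wrist_force': array([ 0.0513, -0.2868, -1.1893]), 'torque': array([ 0.0387,  0.0388, -0.0335]), 'width': np.float64(0.0854)}
side 45.19286568681942 314.70341156574165 235.75084524881697 ['img', 'z_map', 'fovy', 'cx', 'cy', 'T']
[[ 0.849   0.4147 -0.3276  0.2416]
 [-0.5284  0.6783 -0.5107 -0.4599]
 [ 0.0104  0.6066  0.7949  0.8375]
 [ 0.      0.      0.      1.    ]]
top 45.756630495795335 314.32328969925356 247.9899403170935 ['img', 'z_map', 'fovy', 'cx', 'cy', 'T']
[[ 0.005   0.9959 -0.0908  0.4994]
 [-1.      0.0045 -0.0058  0.0637]
 [-0.0053  0.0908  0.9959  0.954 ]
 [ 0.      0.      0.      1.    ]]
wrist 69.02219765703396 320.519158909147 241.85151693302075 ['img', 'z_map', 'fovy', 'cx', 'cy', 'tool_from_camera']
[[ 2.000e-04  3.048e-01 -9.524e-01 -1.234e-01]
 [-2.000e-04  9.524e-01  3.048e-01  7.790e-02]
 [ 1.000e+00  1.000e-04  3.000e-04 -1.100e-03]
 [ 0.000e+00  0.000e+00  0.000e+00  1.000e+00]]
```

View pics/side0.png

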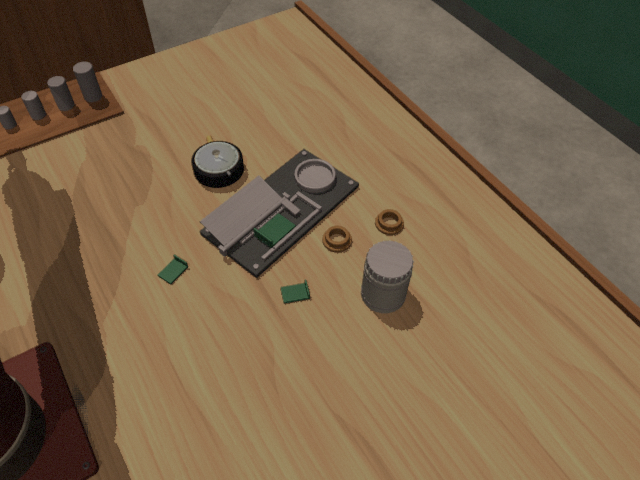

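View pics/top0.png

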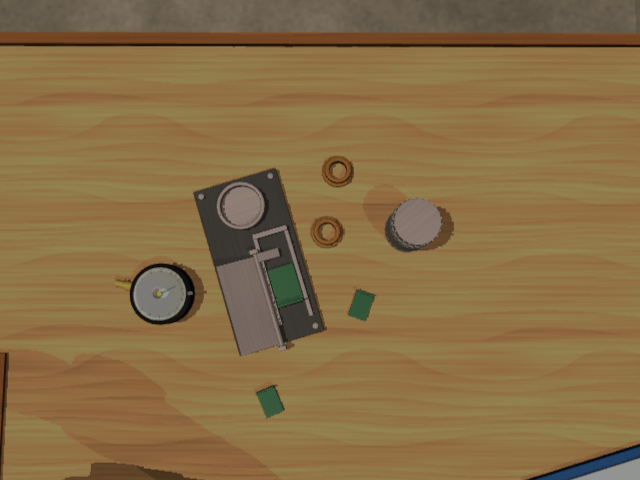

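View pics/wrist0.png

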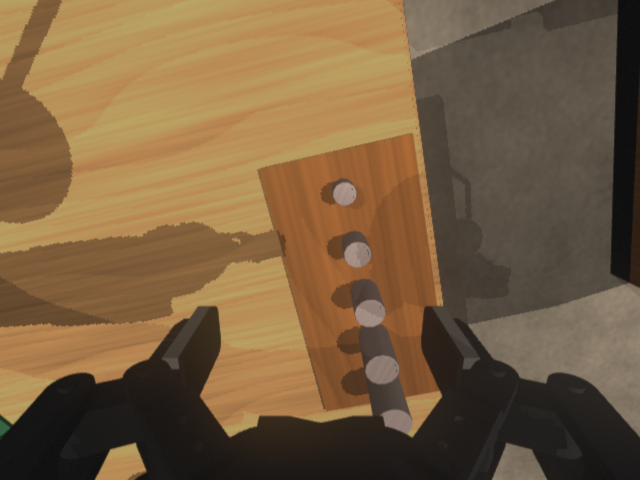

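The side and top views show the mount at top px (195–325, 170–355). The spacer candidates in the top view are:
- the green plate in the lane at (286,285)
- a small loose one at (361,305)
- a small loose one at (270,402)

The one in the lane should be the 64×44 plate. I'll check its size and look at a crop.

```bash
cat >> h.py <<'E'
def ray(d,u,v,T=None):
    f=240/np.tan(np.radians(d['fovy'])/2); T=d['T'] if T is None else T
    c=np.array([(u-d['cx'])/f,-(v-d['cy'])/f,-1.0])
    return T[:3,3],T[:3,:3]@c
def onz(d,u,v,z,T=None):
    o,r=ray(d,u,v,T); return o+r*(z-o[2])/r[2]
def proj(d,p,T=None):
    f=240/np.tan(np.radians(d['fovy'])/2); T=d['T'] if T is None else T
    c=T[:3,:3].T@(np.asarray(p)-T[:3,3]); return np.array([d['cx']+f*c[0]/-c[2], d['cy']-f*c[1]/-c[2]])
E
python3 - <<'E'
from h import *
for n,(x0,y0,x1,y1) in {'top':(180,155,380,425),'side':(150,140,370,310)}.items():
    d=dict(np.load(n+'0.npz')); im=d['img'][:,:,::-1]
    c=cv2.resize(im[y0:y1,x0:x1],None,fx=3 if n=='side' else 2.2,fy=3 if n=='side' else 2.2,interpolation=cv2.INTER_CUBIC)
    c=np.clip(c.astype(float)*1.6,0,255).astype(np.uint8); cv2.imwrite('pics/c_%s.png'%n,c); print(c.shape)
d=dict(np.load('top0.npz'));hsv=cv2.cvtColor(d['img'],cv2.COLOR_RGB2HSV)
m=cv2.inRange(hsv,(60,60,20),(95,255,255)); cs,_=cv2.findContours(m,0,2)
for c in cs:
    if cv2.contourArea(c)>60:
        b=cv2.boxPoints(cv2.minAreaRect(c)); print(b.round(1).tolist()); P=[onz(d,*p,0.02 if cv2.contourArea(c)>600 else .008)[:2] for p in b]; print(np.round(P,4).tolist(), [round(float(np.linalg.norm(P[i]-P[i-1])),4) for i in range(4)])
E
```

```text
(594, 440, 3)
(510, 660, 3)
[[256.20001220703125, 392.5], [272.6000061035156, 385.3999938964844], [283.1000061035156, 409.79998779296875], [266.70001220703125, 416.8999938964844]]
[[0.3482, 0.1629], [0.3597, 0.1362], [0.3208, 0.1188], [0.3094, 0.1454]] [0.0426, 0.029, 0.0426, 0.0289]
[[348.1000061035156, 314.29998779296875], [356.8999938964844, 289.70001220703125], [373.20001220703125, 295.5], [364.5, 320.1000061035156]]
[[0.4759, 0.0128], [0.5165, -0.0018], [0.507, -0.0288], [0.4665, -0.0141]] [0.0286, 0.0431, 0.0287, 0.0431]
[[266.20001220703125, 270.1000061035156], [292.20001220703125, 262.29998779296875], [303.5, 300.0], [277.5, 307.70001220703125]]
[[0.5476, 0.148], [0.5606, 0.1054], [0.4991, 0.0864], [0.4862, 0.1288]] [0.0643, 0.0445, 0.0644, 0.0443]
```

View pics/c_top.png

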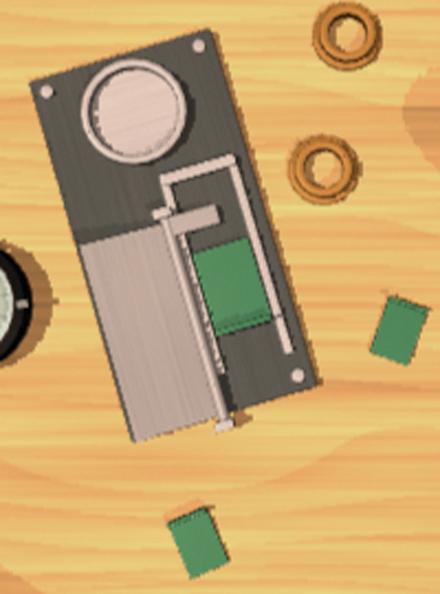

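View pics/c_side.png

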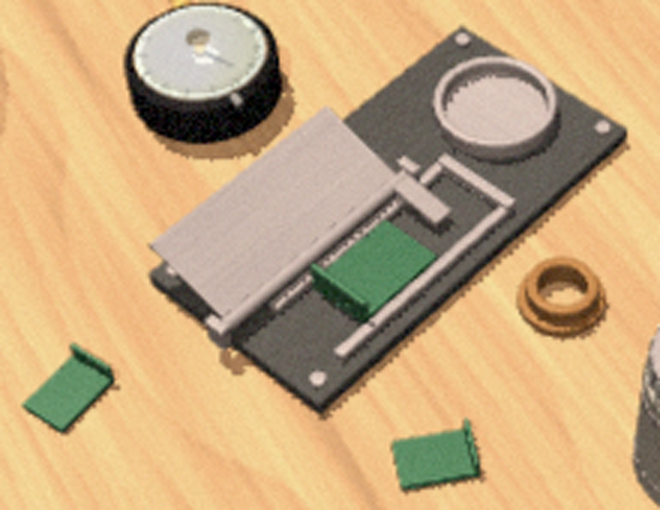

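The crop confirms it. The lane plate measures 64.3×44.4 mm and its lip is at the near end. The two loose ones are 43×29 mm decoys. Next I'll fit the mount pose.

Run:
```python
from h import *
for n in ['top','side']:
    d=dict(np.load(n+'0.npz')); hsv=cv2.cvtColor(d['img'],cv2.COLOR_RGB2HSV)
    m=((hsv[:,:,1]<90)|(hsv[:,:,2]<70)).astype(np.uint8)*255
    if n=='top': m[:, :193]=0; m[:160]=0; m[360:]=0; m[:,330:]=0
    else: m[:,:200]=0; m[:150]=0; m[275:]=0; m[:,360:]=0
    m=cv2.morphologyEx(m,cv2.MORPH_OPEN,np.ones((3,3)))
    cs,_=cv2.findContours(m,0,1); c=max(cs,key=cv2.contourArea)
    cv2.imwrite('pics/m_%s.png'%n,m)
    h=cv2.convexHull(c)[:,0].astype(float)
    c=c[:,0].astype(float)
    # edges: guesses of corner pixels
    G={'top':[(276,169),(325,330)],'side':[(358,184),(258,271)]}[n]
    F={'top':[(195,192),(276,169)],'side':[(305,151),(358,184)]}[n]
    N={'top':[(325,330),(285,343)],'side':[(258,271),(225,246)]}[n]
    def fit(a,b):
        a,b=np.array(a,float),np.array(b,float);L=np.linalg.norm(b-a);t=(b-a)/L;nn=np.array([-t[1],t[0]])
        q=c-a;s=q@t;e=q@nn;k=(s>.08*L)&(s<.92*L)&(abs(e)<4)
        vx,vy,x0,y0=cv2.fitLine(c[k].astype(np.float32),cv2.DIST_HUBER,0,.01,.01).ravel();return np.array([x0,y0]),np.array([vx,vy]),k.sum()
    def inter(l,k):
        A=np.array([l[1],-k[1]]).T; t=np.linalg.solve(A,k[0]-l[0]); return l[0]+l[1]*t[0]
    g,f,ne=fit(*G),fit(*F),fit(*N); print(g[2],f[2],ne[2])
    c1=inter(g,f);c2=inter(g,ne)
    print(n,c1,c2)
    z=.012
    P1,P2=onz(d,*c1,z),onz(d,*c2,z); v=P1-P2; print(P1,P2,'len',np.linalg.norm(v),np.degrees(np.arctan2(v[1],v[0])))
    xa=v[:2]/np.linalg.norm(v[:2]); ya=np.array([-xa[1],xa[0]])
    O=(P1+P2)[:2]/2-xa*.0275+ya*.04; print('origin',O)
    # far edge other
```

```text
135 68 34
top [275.12112 168.32805] [323.69226 329.35873]
[0.71975416 0.13592645 0.012     ] [0.45120019 0.05312535 0.012     ] len 0.2810289206005172 17.13568223321033
origin [0.54741249 0.12464781]Traceback (most recent call last):
  File "<stdin>", line 22, in <module>
  File "<stdin>", line 19, in fit
cv2.error: OpenCV(4.12.0) /io/opencv/modules/imgproc/src/linefit.cpp:50: error: (-215:Assertion failed) count > 0 in function 'fitLine2D_wods'
```

```bash
cat >> h.py <<'E'
YAW=np.radians(17.1); O=np.array([0.5474,0.1246])
X=np.array([np.cos(YAW),np.sin(YAW),0]);Y=np.array([-np.sin(YAW),np.cos(YAW),0])
def M(x,y,z): return np.array([O[0],O[1],0])+X*x+Y*y+np.array([0,0,z])
def inM(p): q=np.asarray(p)-np.array([O[0],O[1],0]); return np.array([q@X,q@Y,q[2]])
E
python3 - <<'E'
from h import *
for n,(x0,y0,x1,y1),s in [('top',(180,155,340,365),2.8),('side',(190,140,370,280),4)]:
    d=dict(np.load(n+'0.npz')); im=cv2.resize(d['img'][y0:y1,x0:x1,::-1],None,fx=s,fy=s,interpolation=cv2.INTER_CUBIC)
    im=np.clip(im*1.5,0,255).astype(np.uint8)
    def px(p): u=proj(d,p); return tuple(np.round((u+.5-[x0,y0])*s-.5).astype(int).tolist())
    def pl(pts,col,close=True): cv2.polylines(im,[np.array([px(M(*p)) for p in pts])],close,col,1)
    pl([(.17,-.04,.012),(.17,.105,.012),(-.115,.105,.012),(-.115,-.04,.012)],(0,0,255))
    pl([(.062,-.0235,.021),(.062,.0235,.021)],(0,255,255),False)
    pl([(-.085,-.0235,.018),(.065,-.0235,.018)],(255,255,0),False)
    a=.33; 
    pl([(x,.033+r*np.cos(a),.024+r*np.sin(a)) for x,r in [(-.114,0.0),(-.114,.067),(.034,.067),(.034,0)]],(255,0,255))
    pl([(.024,-.006,.022),(.036,-.006,.022),(.036,.006,.022),(.024,.006,.022)],(0,128,255))
    pl([(.122+.04*np.cos(t),.033+.04*np.sin(t),.026) for t in np.linspace(0,6.28,40)],(255,0,0))
    xs=-.025; pl([(xs+.032,-.022,.02),(xs+.032,.022,.02),(xs-.032,.022,.02),(xs-.032,-.022,.02)],(255,255,255)); pl([(xs-.032,-.022,.034),(xs-.032,.022,.034)],(255,255,255),False)
    cv2.imwrite('pics/ov_%s.png'%n,im); print(im.shape)
E
```

```text
(588, 448, 3)
(560, 720, 3)
```

View pics/ov_top.png

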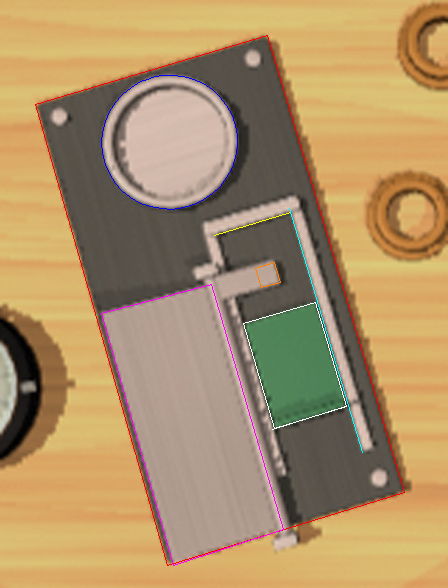

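View pics/ov_side.png

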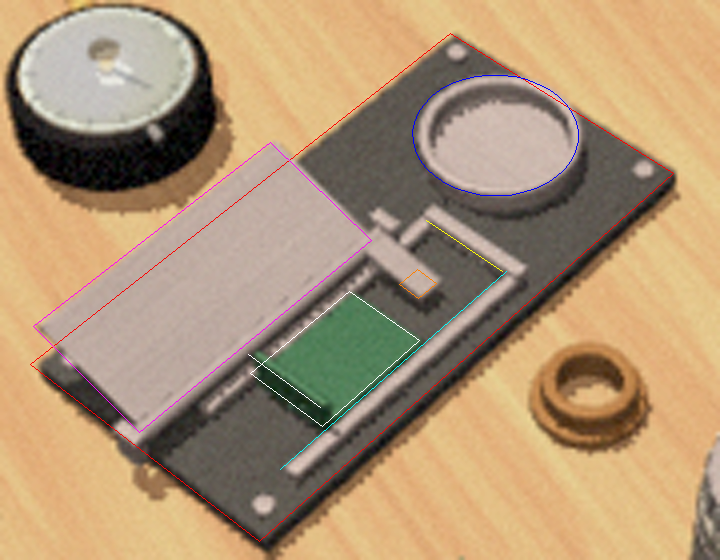

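```bash
cat >> h.py <<'E'
from scipy.spatial.transform import Rotation as Rn
def st():
    s=bot.observe(); R=Rn.from_quat(s['eef_rot']).as_matrix(); return s,R
E
python3 - <<'E'
from h import *
s,R=st(); print(R.round(3))
d=dict(np.load('top0.npz'))
for n,u,v,z in [('gauge',162,294,.045),('seatb',338,171,.018),('seata',327,232,.018),('can',416,223,.104)]:
    p=onz(d,u,v,z); print(n,p.round(3),(inM(p)*1e3).round(0))
for sg in (1,-1):
    Rt=np.column_stack([[0,0,-1],np.cross(Y*sg,[0,0,-1]),Y*sg]); print(sg,np.linalg.det(Rt),Rt.round(2).tolist(),np.degrees(Rn.from_matrix(R.T@Rt).as_rotvec()).round(1))
print(M(-.072,.042,0), R.T@(M(-.072,.042,.25)-s['tool_pos']))
E
```

```text
[[-0.    -0.975  0.221]
 [-0.001  0.221  0.975]
 [-1.    -0.    -0.001]]
gauge [0.507 0.312 0.045] [ 17. 191.  45.]
seatb [0.714 0.03  0.018] [ 132. -139.   18.]
seata [0.611 0.048 0.018] [ 39. -92.  18.]
can [ 0.615 -0.084  0.104] [   4. -220.  104.]
1 1.0 [[0.0, -0.96, -0.29], [0.0, -0.29, 0.96], [-1.0, -0.0, 0.0]] [-29.9  -0.1  -0. ]
-1 1.0 [[0.0, 0.96, 0.29], [0.0, 0.29, -0.96], [-1.0, 0.0, -0.0]] [ 1.501e+02 -0.000e+00  1.000e-01]
[0.46623321 0.1435724  0.        ] [ 1.43445776e-04 -4.22991782e-01 -4.06631694e-01]
```

Call:
servo_tool([
  [[0, 0, 0, 0, -0.3, -0.3, 70], [0, 0, 0, 0, -0.6, -0.6, 70], [0, 0, 0, 0, -1, -1, 70], [0, 0, 0, 0, -1, -1, 70]],
])

```text
time_s: 0.55
tool_pos: [0.2237, 0.5096, 0.2505]
eef_rot: [-0.44, 0.554, 0.439, 0.554]
wrist_force: [-0.1, -0.3, -0.3]
width: 0.0701
```

Call:
servo_tool([
  [[0, 0, 0, 0, -0.35, -0.35, 70], [0, 0, 0, 0, -0.7, -0.7, 70], [0, 0, 0, 0, -1, -1, 70]],
])

```text
time_s: 0.85
tool_pos: [0.2955, 0.3926, 0.2502]
eef_rot: [-0.441, 0.553, 0.441, 0.553]
wrist_force: [0.7, 0.7, -0.4]
width: 0.0699
```

Call:
servo_tool([
  [[0, 0, 0, 0, -0.35, -0.35, 70], [0, 0, 0, 0, -0.7, -0.7, 70], [0, 0, 0, 0, -1, -1, 70]],
])

```text
time_s: 1.15
tool_pos: [0.3709, 0.2728, 0.2504]
eef_rot: [-0.441, 0.553, 0.441, 0.553]
wrist_force: [0.3, 0.9, -0.1]
width: 0.0699
```

Call:
servo_tool([
  [[0, 0, 0, 0, -0.35, -0.35, 70], [0, 0, 0, 0, -0.7, -0.7, 70], [0, 0, 0, 0, -1, -1, 70], [0, 0, 0, 0, -1, -1, 70], [0, 0, 0, 0, -1, -1, 70]],
])

```text
time_s: 1.65
tool_pos: [0.4456, 0.1548, 0.2503]
eef_rot: [-0.441, 0.553, 0.441, 0.553]
wrist_force: [0.5, 0.7, -1.4]
width: 0.0701
```

Run:
```python
from h import *
s,R=st(); print(s['joint_pos'].round(3),s['tool_pos'].round(4),R.round(3).tolist(),s['time_s'])
Rt=np.column_stack([[0,0,-1],np.cross(Y,[0,0,-1]),Y]);print(np.degrees(Rn.from_matrix(R.T@Rt).as_rotvec()).round(2), R.T@(M(-.085,.042,.15)-s['tool_pos']))
```

```text
[-0.928 -0.058  0.486  1.901  0.028  1.292  0.895] [0.4456 0.1548 0.2503] [[-0.0, -0.975, 0.223], [0.0, 0.223, 0.975], [-1.0, 0.0, 0.0]] 1.65
[-3.e+01  1.e-02 -1.e-02] [ 0.10029846 -0.01133549 -0.01284252]
```

Call:
servo_tool([
  [[-0.12, 0, 0, 0.25, -0.03, -0.03, 70], [-0.25, 0, 0, 0.5, -0.06, -0.06, 70], [-0.38, 0, 0, 0.75, -0.11, -0.13, 70], [-0.5, 0, 0, 1, -0.11, -0.13, 70], [-0.5, 0, 0, 1, -0.11, -0.13, 70], [-0.5, 0, 0, 1, -0.11, -0.13, 70]],
])

```text
time_s: 2.25
tool_pos: [0.4528, 0.1413, 0.1506]
eef_rot: [-0.569, 0.42, 0.569, 0.42]
wrist_force: [0.3, 0.4, 0.2]
width: 0.0698
```

Run:
```python
from h import *
s,R=st(); print(s['joint_pos'].round(3),s['tool_pos'].round(4),(inM(s['tool_pos'])*1e3).round(1),R.round(3).tolist(),s['time_s'],s['wrist_force'])
for n in ['wrist','side','top']:
    q,d=grab(n,n+'1.png'); np.savez(n+'1.npz',**{k:v for k,v in d.items() if not isinstance(v,str)})
```

```text
[-0.906  0.047  0.529  2.026 -0.027  1.076  1.504] [0.4528 0.1413 0.1506] [-85.5  43.8 150.6] [[-0.001, -0.956, -0.294], [-0.0, -0.294, 0.956], [-1.0, 0.001, -0.0]] 2.25 [0.34979069 0.41743715 0.21640531]
```

View pics/wrist1.png

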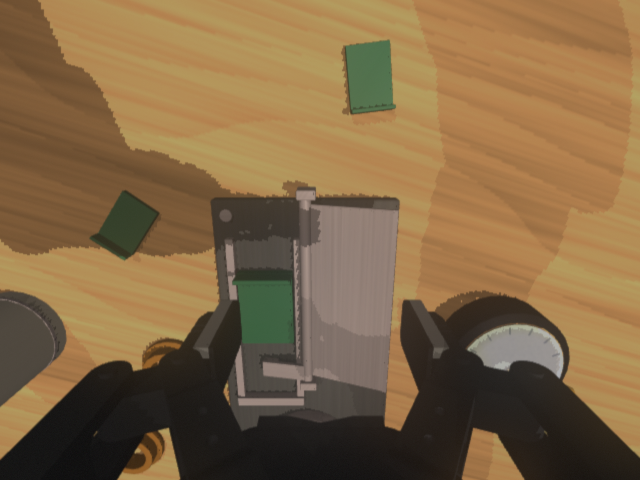

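View pics/side1.png

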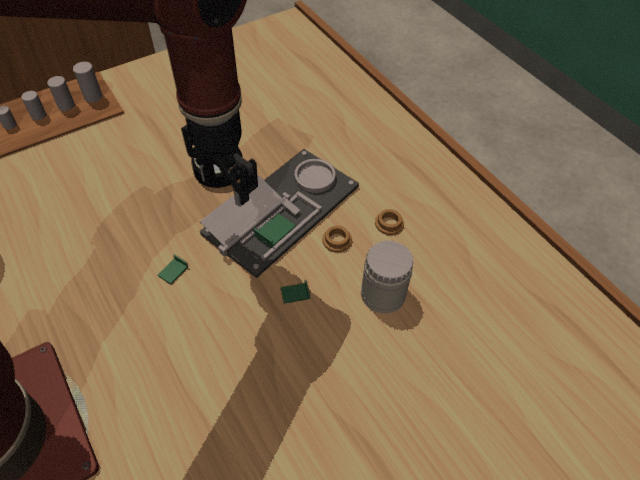

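The wrist view shows the left finger at px (240,300) over the lane and the right finger at (405,305) over the paddle. The gauge is at (515,350), clear to the right. I'll take the fingertip geometry from the wrist depth.

Run:
```python
from h import *
d=dict(np.load('wrist1.npz')); T=d['tool_from_camera']; z=d['z_map']; f=240/np.tan(np.radians(d['fovy'])/2)
v,u=np.mgrid[:480,:640]; P=np.stack([(u-d['cx'])/f*z,-(v-d['cy'])/f*z,-z],-1)@T[:3,:3].T+T[:3,3]
k=(z>0)&(P[...,0]>-.06)&(P[...,0]<.045)&(abs(P[...,2])<.08)
print(k.sum())
for sg in (-1,1):
    q=P[k&(np.sign(P[...,2])==sg)]
    print(sg,'xmax',q[:,0].max(), np.percentile(q[:,0],[99,99.9]))
    for lo in np.arange(-.04,.03,.005):
        w=q[(q[:,0]>=lo)&(q[:,0]<lo+.005)]
        if len(w): print(round(lo,3),len(w),'y',w[:,1].min().round(4),w[:,1].max().round(4),'z',w[:,2].min().round(4),w[:,2].max().round(4))
# scene wrt mount via wrist
s,R=st()
W=P@R.T+s['tool_pos']
for n,(uu,vv) in {'decknear':(300,250),'paddle':(340,300),'paddle_near_left':(390,215),'lipTop':(264,273),'plate':(264,310),'deck':(245,230)}.items(): print(n,(inM(W[vv,uu])*1e3).round(1))
```

```text
33867
-1 xmax 0.012347074422007998 [0.00627449 0.01074384]
-0.04 1325 y -0.0123 0.0149 z -0.0687 -0.0331
-0.035 634 y 0.0065 0.0149 z -0.0651 -0.0364
-0.03 478 y -0.0013 0.0133 z -0.0543 -0.0357
-0.025 407 y -0.0105 0.0124 z -0.0497 -0.0357
-0.02 499 y -0.0108 0.0124 z -0.0501 -0.0356
-0.015 446 y -0.0103 0.0123 z -0.0499 -0.0356
-0.01 396 y -0.0103 0.0123 z -0.0497 -0.0356
-0.005 361 y -0.0108 0.0123 z -0.0498 -0.0357
-0.0 308 y -0.0106 0.0124 z -0.0501 -0.0357
0.005 197 y -0.0103 0.0121 z -0.0469 -0.0357
0.01 33 y -0.0085 0.0095 z -0.0365 -0.0358
1 xmax 0.012653815640973592 [0.00627571 0.01082399]
-0.04 1355 y -0.0125 0.015 z 0.0308 0.0658
-0.035 636 y 0.0064 0.0148 z 0.0339 0.0633
-0.03 462 y -0.0014 0.0132 z 0.0335 0.0518
-0.025 427 y -0.0103 0.0125 z 0.0335 0.0472
-0.02 490 y -0.0104 0.0124 z 0.0335 0.0476
-0.015 440 y -0.0111 0.0122 z 0.0335 0.0479
-0.01 406 y -0.0112 0.0123 z 0.0334 0.0475
-0.005 364 y -0.0104 0.0122 z 0.0336 0.0477
-0.0 308 y -0.0106 0.0121 z 0.0336 0.0475
0.005 196 y -0.0105 0.0122 z 0.0335 0.0453
0.01 37 y -0.0087 0.0086 z 0.0336 0.0343
decknear [-77.   26.9  27.1]
paddle [-38.8  57.3  33.7]
paddle_near_left [-108.1   89.4   44.1]
lipTop [-56.1  -1.9  22. ]
plate [-22.9  -3.7  20.7]
deck [-88.4 -16.7  12.4]
```

```bash
cat >> h.py <<'E'
def wristpts(d,s):
    T=d['tool_from_camera']; z=d['z_map']; f=240/np.tan(np.radians(d['fovy'])/2)
    v,u=np.mgrid[:480,:640]; P=np.stack([(u-d['cx'])/f*z,-(v-d['cy'])/f*z,-z],-1)@T[:3,:3].T+T[:3,3]
    R=Rn.from_quat(s['eef_rot']).as_matrix(); W=P@R.T+s['tool_pos']
    q=W-np.array([O[0],O[1],0]); return P,np.stack([q@X,q@Y,q[...,2]],-1)
E
python3 - <<'E'
from h import *
d=dict(np.load('wrist1.npz')); s=bot.observe()
P,W=wristpts(d,s)
im=d['img'][180:430,180:440,::-1]; cv2.imwrite('pics/cw1.png',cv2.resize(np.clip(im*1.6,0,255).astype(np.uint8),None,fx=2.3,fy=2.3,interpolation=cv2.INTER_CUBIC))
for c in (262,270,285):
    print('col',c); pr=None
    for r in range(225,412,1):
        w=W[r,c]*1e3
        if r in range(225,412,6) or (pr is not None and abs(w[2]-pr)>2): print(r,w.round(1),d['img'][r,c])
        pr=w[2]
E
```

```text
col 262
225 [-92.8  -3.   13.6] [61 54 46]
231 [-87.6  -3.4  12.5] [60 53 45]
234 [-85.7  -3.2  14.2] [59 54 45]
236 [-83.3  -3.7  11.8] [60 53 47]
237 [-82.7  -3.7  12.5] [60 54 47]
242 [-79.2  -3.5  14.4] [81 74 66]
243 [-77.9  -3.8  12.9] [81 73 66]
249 [-72.9  -4.1  13. ] [80 74 66]
255 [-67.5  -4.5  12.1] [80 74 67]
261 [-62.5  -4.7  12.4] [81 75 67]
267 [-57.3  -4.9  12.4] [78 73 66]
270 [-55.9  -4.5  15.4] [51 52 43]
272 [-55.8  -3.9  19.3] [46 51 39]
273 [-56.   -3.5  21.7] [45 52 39]
274 [-56.2  -3.1  24.1] [45 52 39]
276 [-55.6  -2.8  26.5] [46 52 39]
277 [-56.3  -2.2  30.2] [46 52 39]
279 [-55.9  -1.7  33.1] [45 53 40]
285 [-45.3  -4.2  20.7] [62 94 63]
291 [-40.   -4.5  20.7] [64 97 66]
297 [-34.7  -4.8  20.8] [64 97 66]
303 [-29.6  -4.9  21.3] [62 97 66]
309 [-23.9  -5.3  20.9] [62 97 65]
315 [-18.9  -5.4  21.7] [62 97 65]
321 [-12.9  -5.8  21. ] [62 97 65]
327 [-6.9 -6.2 20.4] [61 97 64]
333 [-1.5 -6.4 20.9] [60 96 64]
339 [ 4.4 -6.7 20.7] [61 96 65]
343 [13.6 -8.5 12.9] [75 86 69]
345 [15.3 -8.5 13.3] [81 77 69]
351 [21.9 -8.9 12.6] [80 76 68]
357 [28.1 -9.2 12.6] [56 
[... 3009 characters left out ...]
2] [64 97 67]
333 [-1.1 12.7 20.3] [63 97 67]
339 [ 4.8 12.5 20.1] [63 97 66]
343 [13.3 11.6 13.3] [75 84 69]
345 [16.4 11.3 11.7] [82 76 70]
351 [21.7 11.3 12.9] [82 77 70]
355 [25.3 11.3 13.6] [59 56 51]
357 [27.6 11.2 13.3] [57 54 49]
362 [25.  12.2 23.7] [64 58 53]
363 [25.3 12.3 24.6] [77 69 64]
369 [30.2 12.3 26. ] [148 131 122]
375 [37.3 12.  24.9] [147 130 121]
378 [50.2 10.4 12.9] [105  95  88]
381 [52.6 10.4 13.8] [82 78 70]
387 [60.2 10.1 12.6] [82 77 70]
391 [62.9 10.2 14.6] [58 54 49]
393 [64.3 10.3 15.6] [68 61 58]
395 [62.6 10.7 20. ] [70 62 59]
397 [63.  10.9 22. ] [77 69 65]
399 [65.4 10.8 21.7] [151 132 124]
405 [80.1  9.5 13.1] [117 105  98]
411 [86.2  9.4 13.9] [69 64 59]
```

View pics/cw1.png

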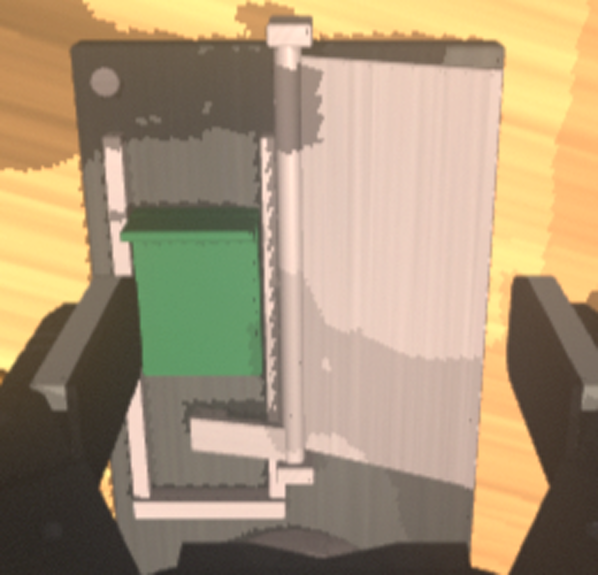

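Call:
servo_tool([
  [[0, 0, 0, 0.3, 0, -0.01, 70], [0, 0, 0, 0.6, 0, -0.01, 70], [0, 0, 0, 0.8, 0, -0.01, 70], [0, 0, 0, 0.9, 0, -0.01, 70], [0, 0, 0, 0.9, 0, -0.01, 70]],
])

```text
time_s: 2.9
tool_pos: [0.4533, 0.1394, 0.0601]
eef_rot: [-0.569, 0.42, 0.569, 0.419]
wrist_force: [0.6, 0.0, 0.1]
width: 0.0698
```

Run:
```python
from h import *
s,R=st(); print(s['joint_pos'].round(3),(inM(s['tool_pos'])*1e3).round(1),R.round(3).tolist(),s['time_s'],s['wrist_force'].round(2),s['torque'].round(2))
q,d=grab('wrist','wrist2.png')
q,d=grab('side'); im=d['img'][130:290,180:380,::-1]; cv2.imwrite('pics/cs2.png',cv2.resize(np.clip(im*1.6,0,255).astype(np.uint8),None,fx=3.5,fy=3.5,interpolation=cv2.INTER_CUBIC))
```

```text
[-0.876  0.189  0.528  2.109 -0.123  0.873  1.595] [-85.6  41.8  60.1] [[-0.001, -0.955, -0.296], [-0.001, -0.296, 0.955], [-1.0, 0.001, -0.0]] 2.9 [0.58 0.   0.1 ] [-0.02 -0.02  0.02]
```

View pics/wrist2.png

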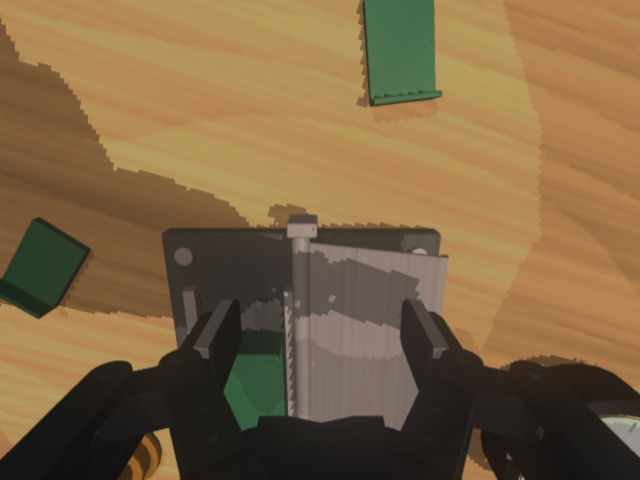

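View pics/cs2.png

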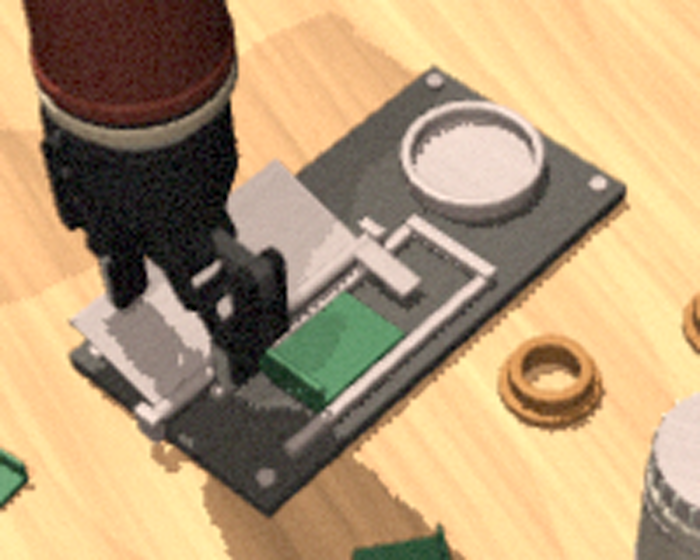

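The push finger stands behind the lip in the lane and the press finger is over the paddle. I'll press down now.

Call:
servo_tool([
  [[0, 0, 0, 0.05, 0, 0, 70], [0, 0, 0, 0.1, 0, 0, 70], [0, 0, 0, 0.14, 0, 0, 70], [0, 0, 0, 0.18, 0, 0, 70], [0, 0, 0, 0.21, 0, 0, 70], [0, 0, 0, 0.24, 0, 0, 70], [0, 0, 0, 0.24, 0, 0, 70], [0, 0, 0, 0.24, 0, 0, 70]],
])

```text
time_s: 3.8
tool_pos: [0.4537, 0.1396, 0.0364]
eef_rot: [0.569, -0.419, -0.569, -0.42]
wrist_force: [0.8, 2.6, 3.7]
width: 0.0702
```

Run:
```python
from h import *
s,R=st(); print((inM(s['tool_pos'])*1e3).round(1),R.round(3).tolist(),s['time_s'],s['wrist_force'].round(2),s['torque'].round(2))
q,d=grab('wrist','wrist3.png'); np.savez('wrist3.npz',**{k:v for k,v in d.items() if not isinstance(v,str)})
P,W=wristpts(d,s); 
for v in (250,270,290,310,330): print([ (W[v,u]*1e3).round(0).tolist() for u in (315,340,370,395)])
q,d=grab('side'); im=d['img'][130:290,180:380,::-1]; cv2.imwrite('pics/cs3.png',cv2.resize(np.clip(im*1.6,0,255).astype(np.uint8),None,fx=3.5,fy=3.5,interpolation=cv2.INTER_CUBIC))
```

```text
[-85.2  41.9  36.4] [[0.0, -0.955, -0.296], [0.0, -0.296, 0.955], [-1.0, -0.0, 0.0]] 3.8 [0.79 2.64 3.66] [ 0.91  0.02 -0.09]
[[-119.0, 39.0, 30.0], [-112.0, 50.0, 11.0], [-112.0, 63.0, 12.0], [-112.0, 74.0, 11.0]]
[[-108.0, 38.0, 25.0], [-108.0, 49.0, 25.0], [-108.0, 61.0, 25.0], [-108.0, 72.0, 24.0]]
[[-98.0, 38.0, 23.0], [-99.0, 49.0, 25.0], [-99.0, 62.0, 25.0], [-99.0, 73.0, 24.0]]
[[-88.0, 38.0, 23.0], [-89.0, 49.0, 24.0], [-89.0, 62.0, 24.0], [-89.0, 73.0, 24.0]]
[[-79.0, 38.0, 24.0], [-79.0, 49.0, 24.0], [-79.0, 63.0, 24.0], [-79.0, 74.0, 24.0]]
```

View pics/wrist3.png

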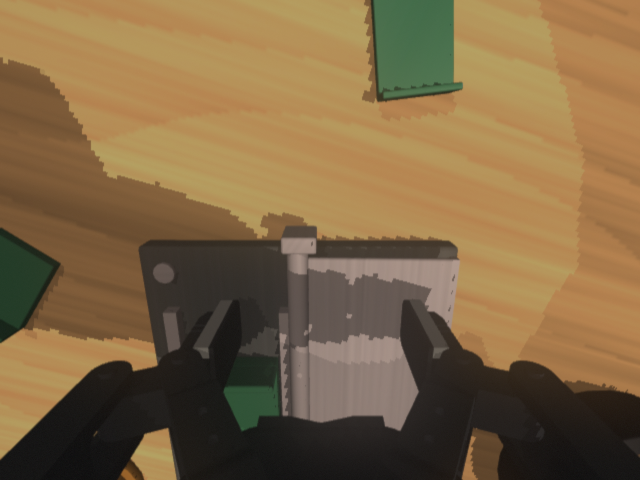

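View pics/cs3.png

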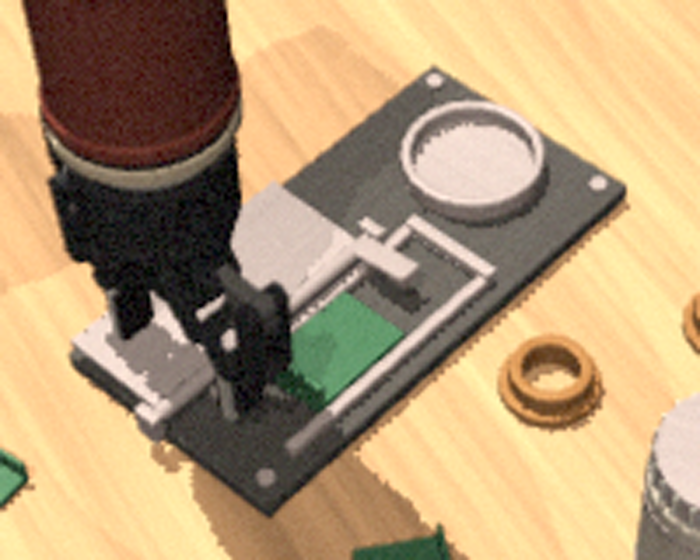

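The paddle is level (z≈24 across it) and the nose is raised. Next I'll push along the lane, stopping short for a check.

Call:
servo_tool([
  [[0, 0, 0, 0, -0.08, 0, 70], [0, 0, 0, 0, -0.14, 0, 70], [0, 0, 0, 0, -0.18, 0, 70], [0, 0, 0, 0, -0.22, 0, 70], [0, 0, 0, 0, -0.26, 0, 70], [0, 0, 0, 0, -0.3, 0, 70], [0, 0, 0, 0, -0.34, 0, 70], [0, 0, 0, 0, -0.38, 0, 70], [0, 0, 0, 0, -0.42, 0, 70], [0, 0, 0, 0, -0.46, 0, 70], [0, 0, 0, 0, -0.5, 0, 70], [0, 0, 0, 0, -0.54, 0, 70], [0, 0, 0, 0, -0.58, 0, 70], [0, 0, 0, 0, -0.6, 0, 70], [0, 0, 0, 0, -0.6, 0, 70]],
])

```text
time_s: 5.4
tool_pos: [0.5114, 0.1573, 0.0364]
eef_rot: [0.569, -0.419, -0.569, -0.42]
wrist_force: [-1.5, -0.8, 3.7]
width: 0.0701
```

```bash
cat > chk.py <<'E'
from h import *
import sys
t=sys.argv[1]
s,R=st(); print((inM(s['tool_pos'])*1e3).round(1),R.round(3).tolist(),s['time_s'],s['wrist_force'].round(2),s['torque'].round(2))
q,d=grab('wrist','wrist%s.png'%t); np.savez('wrist%s.npz'%t,**{k:v for k,v in d.items() if not isinstance(v,str)})
q,d=grab('side'); im=d['img'][130:290,180:380,::-1]; cv2.imwrite('pics/cs%s.png'%t,cv2.resize(np.clip(im*1.6,0,255).astype(np.uint8),None,fx=3.5,fy=3.5,interpolation=cv2.INTER_CUBIC))
np.savez('side%s.npz'%t,**{k:v for k,v in d.items() if not isinstance(v,str)})
E
python3 chk.py 4
```

```text
[-24.8  41.8  36.4] [[0.001, -0.955, -0.296], [0.0, -0.296, 0.955], [-1.0, -0.001, -0.0]] 5.4 [-1.51 -0.77  3.66] [0.12 0.32 0.05]
```

View pics/wrist4.png

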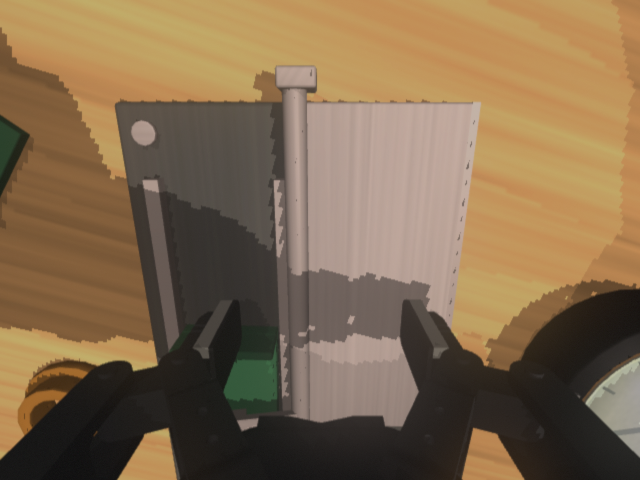

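View pics/cs4.png

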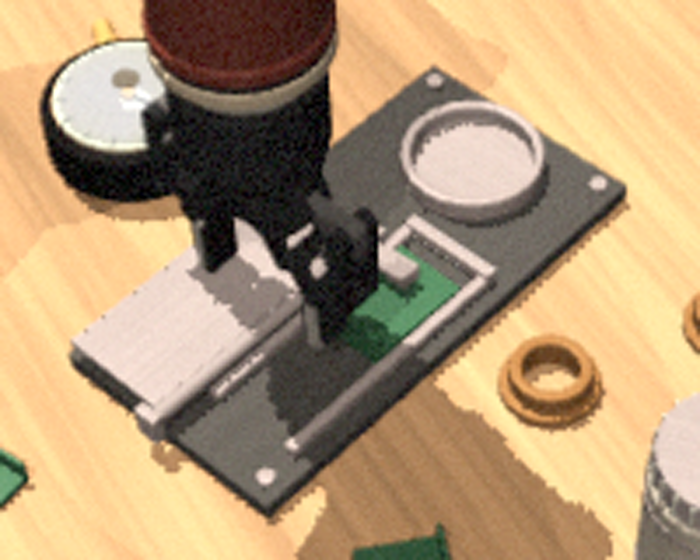

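The spacer is under the raised nose with a small gap left to the stop. I'll measure that gap.

```bash
cat > gap.py <<'E'
from h import *
import sys
t=sys.argv[1]
d=dict(np.load('wrist%s.npz'%t)); s=bot.observe(); P,W=wristpts(d,s)
g=d['img'].astype(int); 
for c in (250,258,266,272):
    w=W[:,c]*1e3
    k=[r for r in range(300,410) if 24<w[r,2]<33 and -12<w[r,1]<25]
    if k: print(c,'lip rear x',np.median(w[k,0]).round(1),'y',np.median(w[k,1]).round(1),'tool y',np.median(P[k,c,1]*1e3).round(1))
k=(abs(P[...,2]+.043)<.009)&(P[...,0]>-.02)&(P[...,0]<.02)&(d['z_map']>0); print('finger tool y',np.percentile(P[k][:,1]*1e3,[0.5,1,99]).round(1))
d=dict(np.load('side%s.npz'%t)); x=d['z_map'];f=240/np.tan(np.radians(d['fovy'])/2)
v,u=np.mgrid[:480,:640];p=np.stack([(u-d['cx'])/f*x,-(v-d['cy'])/f*x,-x],-1)@d['T'][:3,:3].T+d['T'][:3,3]
q=p-np.array([O[0],O[1],0]);W=np.stack([q@X,q@Y,q[...,2]],-1)*1e3
hsv=cv2.cvtColor(d['img'],cv2.COLOR_RGB2HSV); gr=(hsv[...,0]>60)&(hsv[...,0]<95)&(hsv[...,1]>60)
k=gr&(abs(W[...,1])<22)&(W[...,0]>-80)&(W[...,0]<70)&(W[...,2]>17)&(W[...,2]<25)
w=W[k]; 
for a,b in [(-20,-14),(-14,-8),(8,14),(14,20)]:
    j=(w[:,1]>a)&(w[:,1]<b); print('side front edge',a,b,j.sum(),np.sort(w[j,0])[-4:].round(1) if j.any() else '')
k=(abs(W[...,1])<18)&(W[...,2]>19.5)&(W[...,2]<24)&(W[...,0]>55)&(W[...,0]<80)&(~gr); print('stop top x',np.percentile(W[k][:,0],[2,10,50,90,98]).round(1))
E
python3 gap.py 4
```

```text
250 lip rear x -14.1 y 9.9 tool y -10.7
258 lip rear x -13.9 y 13.7 tool y -10.9
266 lip rear x -14.0 y 17.1 tool y -10.8
272 lip rear x -13.6 y 19.6 tool y -11.2
finger tool y [-54.7 -53.9  12. ]
side front edge -20 -14 80 [46.5 47.2 47.5 48.5]
side front edge -14 -8 71 [45.6 46.3 47.1 49.8]
side front edge 8 14 10 [47.9 48.6 50.  50.4]
side front edge 14 20 3 [48.5 49.4 51.6]
stop top x [62.1 63.3 67.  70.8 71.8]
```

Call:
servo_tool([
  [[0, 0, 0, 0, -0.03, 0, 70], [0, 0, 0, 0, -0.06, 0, 70], [0, 0, 0, 0, -0.08, 0, 70], [0, 0, 0, 0, -0.1, 0, 70], [0, 0, 0, 0, -0.11, 0, 70], [0, 0, 0, 0, -0.12, 0, 70], [0, 0, 0, 0, -0.12, 0, 70], [0, 0, 0, 0, -0.12, 0, 70]],
])

```text
time_s: 6.3
tool_pos: [0.5223, 0.1607, 0.0363]
eef_rot: [0.569, -0.419, -0.569, -0.419]
wrist_force: [-2.6, -1.3, 4.1]
width: 0.0701
```

```bash
python3 chk.py 5; python3 gap.py 5
```

```text
[-13.4  41.9  36.3] [[0.0, -0.955, -0.296], [0.0, -0.296, 0.955], [-1.0, -0.0, -0.0]] 6.3 [-2.61 -1.25  4.06] [-0.05  0.64  0.08]
250 lip rear x 23.5 y 8.9 tool y -36.8
258 lip rear x 23.6 y 12.5 tool y -36.8
266 lip rear x 23.3 y 16.0 tool y -36.6
272 lip rear x 11.9 y 19.0 tool y -25.2
finger tool y [-64.7 -63.7  12. ]
side front edge -20 -14 79 [58.7 59.  59.6 61.4]
side front edge -14 -8 75 [58.5 58.8 60.9 60.9]
side front edge 8 14 18 [58.5 58.5 58.6 60.2]
side front edge 14 20 12 [57.  58.3 59.4 63. ]
stop top x [61.2 63.  66.7 71.1 71.8]
```

View pics/cs5.png

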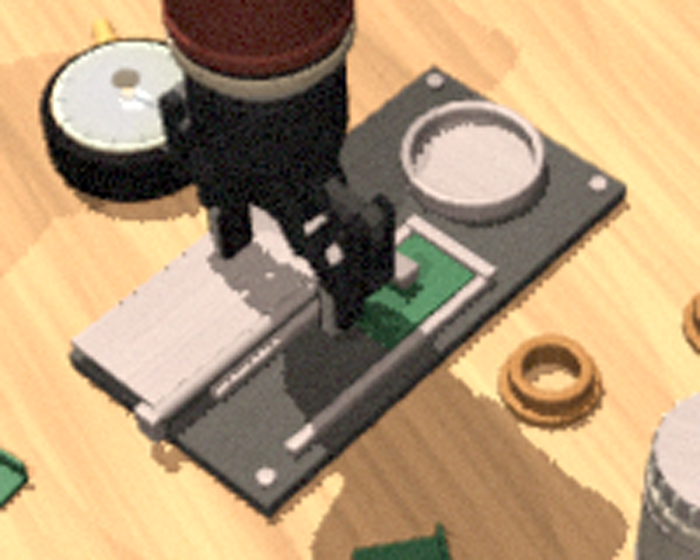

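Call:
servo_tool([
  [[0, 0, 0, 0, -0.01, 0, 70], [0, 0, 0, 0, -0.01, 0, 70], [0, 0, 0, 0, -0.01, 0, 70]],
])

```text
time_s: 6.7
tool_pos: [0.5233, 0.161, 0.0363]
eef_rot: [0.569, -0.419, -0.569, -0.419]
wrist_force: [-2.7, -1.4, 5.1]
width: 0.0698
```

```bash
python3 chk.py 6; sed -i 's/24<w\[r,2\]<33 and/24<w[r,2]<33 and w[r,0]<5 and/' gap.py; python3 gap.py 6
```

```text
[-12.4  41.8  36.3] [[0.0, -0.955, -0.296], [-0.0, -0.296, 0.955], [-1.0, -0.0, -0.0]] 6.7 [-2.73 -1.37  5.13] [-0.03  0.67  0.1 ]
250 lip rear x -1.6 y 10.0 tool y -10.7
258 lip rear x -1.8 y 13.7 tool y -10.5
266 lip rear x -1.6 y 17.1 tool y -10.7
272 lip rear x -0.9 y 19.8 tool y -11.4
finger tool y [-64.7 -63.7  12. ]
side front edge -20 -14 78 [59.9 60.  60.4 61.1]
side front edge -14 -8 79 [58.8 59.3 59.9 61.2]
side front edge 8 14 21 [60.1 61.  61.3 61.7]
side front edge 14 20 11 [57.1 57.5 60.5 61.4]
stop top x [62.1 63.1 67.  70.8 71.7]
```

View pics/cs6.png

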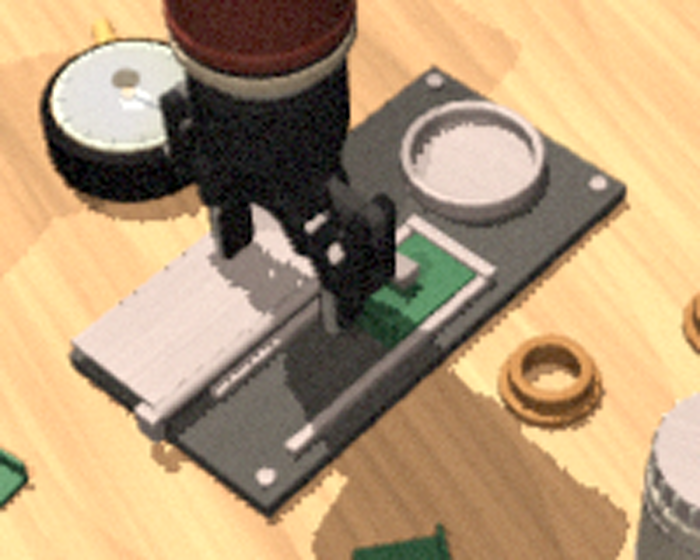

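View pics/wrist6.png

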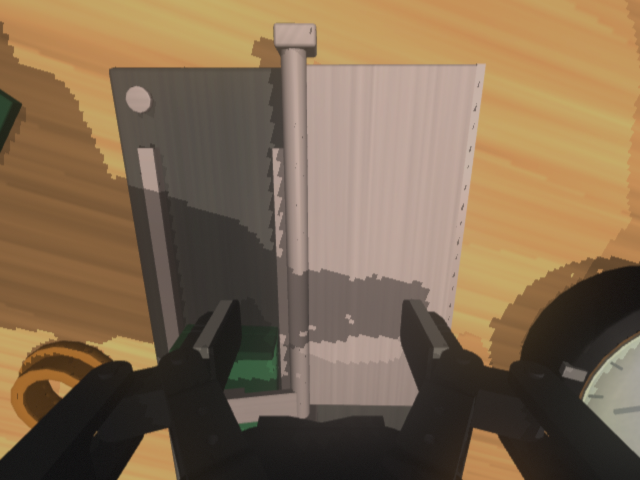

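The lip's rear face is about 1 mm from its final place, so the spacer sits at x ≈ 29 (25.5 is needed). I'll back off from the lip with the paddle still down, then let the clip up slowly.

Call:
servo_tool([
  [[0, 0, 0, 0, 0.02, 0, 70], [0, 0, 0, 0, 0.04, 0, 70], [0, 0, 0, 0, 0.06, 0, 70], [0, 0, 0, 0, 0.06, 0, 70], [0, 0, 0, -0.02, 0.06, 0, 70], [0, 0, 0, -0.04, 0.06, 0, 70], [0, 0, 0, -0.06, 0.06, 0, 70], [0, 0, 0, -0.08, 0.06, 0, 70], [0, 0, 0, -0.1, 0.06, 0, 70], [0, 0, 0, -0.12, 0.06, 0, 70], [0, 0, 0, -0.15, 0.06, 0, 70], [0, 0, 0, -0.2, 0.06, 0, 70], [0, 0, 0, -0.2, 0.06, 0, 70]],
])

```text
time_s: 8.1
tool_pos: [0.5178, 0.1593, 0.057]
eef_rot: [0.569, -0.419, -0.569, -0.42]
wrist_force: [-0.2, -0.4, 0.2]
width: 0.0699
```

```bash
python3 chk.py 7; python3 gap.py 7
```

```text
[-18.1  41.9  57. ] [[0.001, -0.955, -0.296], [0.0, -0.296, 0.955], [-1.0, -0.001, 0.0]] 8.1 [-0.17 -0.41  0.24] [0.01 0.01 0.02]
250 lip rear x -2.0 y 6.0 tool y -16.2
258 lip rear x -1.9 y 10.1 tool y -16.4
266 lip rear x -1.9 y 13.9 tool y -16.4
272 lip rear x -1.7 y 17.1 tool y -16.6
finger tool y [-10.3 -10.   12.1]
side front edge -20 -14 75 [60.2 60.5 61.  61.1]
side front edge -14 -8 78 [59.6 61.7 61.9 62. ]
side front edge 8 14 50 [59.1 61.1 61.2 62.1]
side front edge 14 20 35 [57.7 57.9 59.9 62. ]
stop top x [61.5 63.3 67.5 70.4 71.9]
```

View pics/cs7.png

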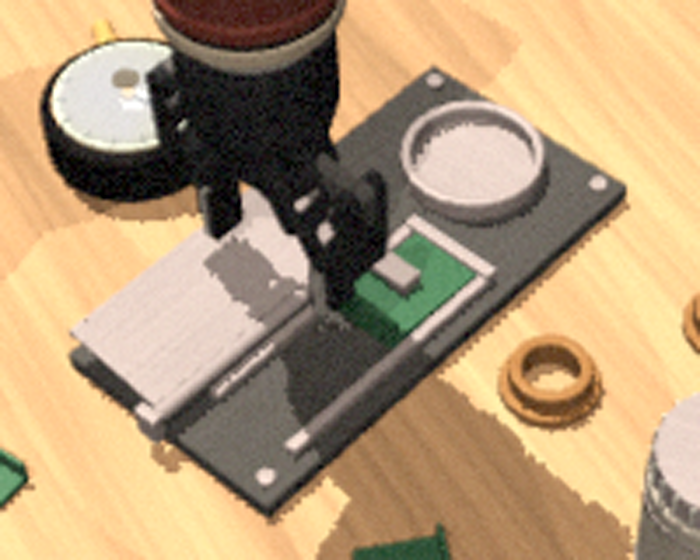

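The spacer stayed put, the nose is down on it and the arm carries no load. I'll withdraw upward.

Call:
servo_tool([
  [[0, 0, 0, -0.3, 0, 0, 70], [0, 0, 0, -0.6, 0, 0, 70], [0, 0, 0, -1, 0, 0, 70], [0, 0, 0, -1, 0, 0, 70]],
])

```text
time_s: 8.6
tool_pos: [0.5201, 0.1599, 0.1611]
eef_rot: [0.57, -0.417, -0.568, -0.422]
wrist_force: [1.4, 0.3, -0.2]
width: 0.07
```

Call:
servo_tool([
  [[0, 0, 0, -0.3, 0.3, 0.3, 70], [0, 0, 0, -0.5, 0.6, 0.6, 70], [0, 0, 0, -0.7, 1, 1, 70], [0, 0, 0, -0.7, 1, 1, 70], [0, 0, 0, -0.7, 1, 1, 70]],
])

```text
time_s: 9.1
tool_pos: [0.3913, 0.2262, 0.2267]
eef_rot: [-0.57, 0.418, 0.57, 0.419]
wrist_force: [0.2, -0.8, -0.7]
width: 0.0697
```

```bash
python3 chk.py 8; python3 gap.py 8
python3 - <<'E'
from h import *
q,d=grab('top'); im=d['img'][155:365,110:360,::-1]; cv2.imwrite('pics/ct8.png',cv2.resize(np.clip(im*1.6,0,255).astype(np.uint8),None,fx=2.8,fy=2.8,interpolation=cv2.INTER_CUBIC))
d=dict(np.load('side8.npz')); x=d['z_map'];f=240/np.tan(np.radians(d['fovy'])/2)
v,u=np.mgrid[:480,:640];p=np.stack([(u-d['cx'])/f*x,-(v-d['cy'])/f*x,-x],-1)@d['T'][:3,:3].T+d['T'][:3,3]
q=p-np.array([O[0],O[1],0]);W=np.stack([q@X,q@Y,q[...,2]],-1)
k=(W[...,0]>-.1)&(W[...,0]<.02)&(W[...,1]>.045)&(W[...,1]<.09)&(W[...,2]>.016)&(W[...,2]<.06)
print('clip',.33-np.arctan(np.polyfit(W[k][:,1],W[k][:,2],1)[0]),k.sum())
hsv=cv2.cvtColor(d['img'],cv2.COLOR_RGB2HSV); gr=(hsv[...,0]>60)&(hsv[...,0]<95)&(hsv[...,1]>60)
k=gr&(abs(W[...,1])<.018)&(W[...,0]>.006)&(W[...,0]<.055)&(W[...,2]<.028)
w=W[k]; A=np.c_[w[:,:2],np.ones(len(w))]; print('plate fit slope',np.linalg.lstsq(A,w[:,2],rcond=None)[0],np.median(w[:,2]))
E
```

```text
[-119.3  143.   226.7] [[0.0, -0.954, -0.3], [0.002, -0.3, 0.954], [-1.0, -0.001, 0.001]] 9.1 [ 0.15 -0.8  -0.68] [0.01 0.04 0.05]
finger tool y [-10.2  -9.9  12.1]
side front edge -20 -14 81 [59.7 60.2 60.9 62.1]
side front edge -14 -8 75 [58.2 58.6 59.3 60.7]
side front edge 8 14 51 [59.8 61.1 61.4 62. ]
side front edge 14 20 31 [58.1 58.7 59.7 62.2]
stop top x [61.6 63.  66.8 70.  71.6]
clip 0.17380328383861396 1397
plate fit slope [-0.00258084  0.00742193  0.02076674] 0.020661051921546214
```

View pics/cs8.png

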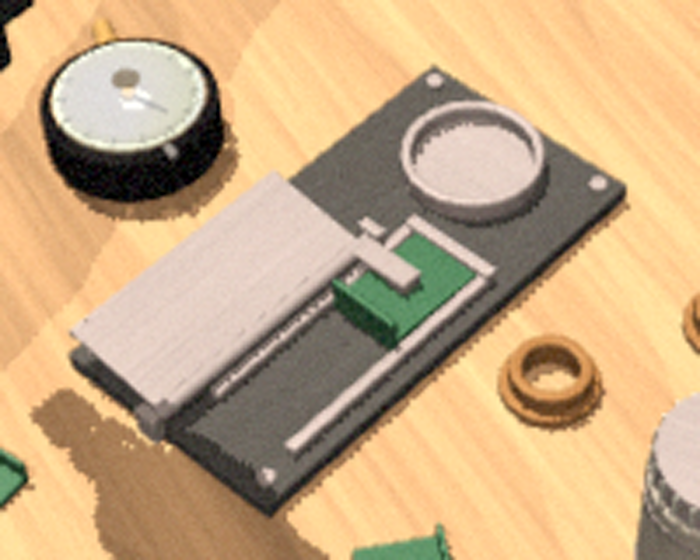

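View pics/ct8.png

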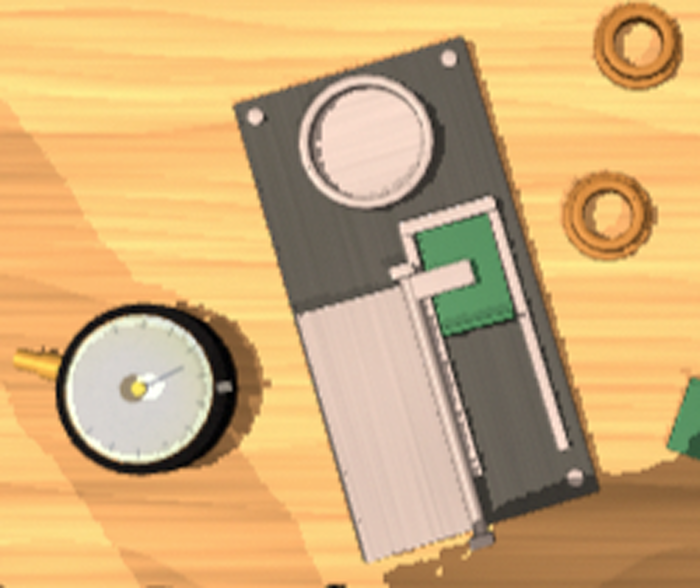

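The spacer lies flat at the stop and the nose rests on it (clip ≈ 0.174 rad). The arm is clear and the gauge and seats haven't moved. Handing in.

```bash
python3 -c "
from cell import sign_off
print(sign_off())"
```

```text
the job is handed in; nothing more can be done
None
```

The spacer is clamped at the end stop under the clip's nose and the arm is withdrawn. I handed the job in at about 9 s of the 38 s allowed; the hand-in gave no verdict.

I pressed the paddle level with the left fingertip, which raised the nose. I then pushed the 64×44 mm spacer by its lip with the right fingertip to within about 1 mm of the stop. I backed off the lip with the paddle still down, let the clip up slowly and withdrew.

**Last checks:**
- **Clip:** about 0.174 rad, against the required 0.13–0.205.
- **Spacer:** its top is about 20.7 mm above the shelf and its slope is below 0.01 rad. It sits at mount x ≈ 29 mm, against the required 25.5.
- **Surroundings:** in the pictures the gauge and valve seats have not moved. The canister, only partly in view, also looks unmoved.
- **Arm:** clear of everything, with no contact force beyond sensor noise.

**Disagreement:** the wrist and top cameras disagreed by about 1.2 mm along the lane, so the spacer position is good to about 1.5 mm, inside the margin. No check failed.

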